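# Press the canister's inner lid home with the tamper

### The arm

A 6-joint arm with a two-finger parallel gripper is mounted at the origin on a cart in front of the work surface, level with it; the furniture and walls round the work are solid. World frame = base frame: x ahead of the robot, y to its left, z up, the work surface at z = 0. Lengths are in m, angles in degrees, forces in N, time in s.
With the tool pointing down it reaches from about 0.35 to 0.875 m from the base axis. Payload 4.2 kg.
Tool frame: the origin (TCP) lies between the finger pads; the fingertips stand 8 mm ahead of it and the grasp point (between the pads) lies 11 mm behind it; z points along the fingers, y is the line along which they close (so a half turn about z gives the same grasp; the last joint's range is limited). The gripper opens to 87 mm and grips with 3 to 60 N. Pads are 19 mm wide; open, the fingers measure 117 mm over their backs; the gripper's body (75 mm by 190 mm) begins 51 mm behind the grasp point.
Start: joints at [-49.87, 22.042, 0.453, 0, -68.411, -14.817], TCP at [0.267, -0.565, 0.231] pointing down, gripper open.
Joint ranges: [-179.83, 179.83], [-69.29, 118.12], [-61.27, 80.66], [-181.25, 117.63], [-171.15, -9.14], [-177.46, 177.46]. Speed limits (degrees/s): [159.86, 159.86, 180, 180, 180, 180].

### API

Orientations are given as a 3x3 rotation matrix whose columns are the frame's x, y, z axes.
In Python, from station import sense, capture, camera_model, finish_job, find_in gives the robot as it stands. The module is installed in compiled form; this text tells all that it offers.
- The arm moves only by the tool arm_command, never from a script. Its argument "motion" is a list of rows, each a list of 7 numbers: the finger opening in mm, from 0 to 87, then the shift along the tool's x, y, z in mm, then the turn, a rotation vector about the tool's x, y, z in rad. In form: [[jaw, dx, dy, dz, rx, ry, rz], ...]. A call has 1 to 8 rows; each row shifts and turns the commanded pose from where the row before left it, along the tool's axes as they then stand; what a row does not reach is not made up. A row lasts 1/10 s, in which the tool goes at most 50 mm and 8.59 degrees, less where a joint would pass 70% of its speed; a pose out of reach is approached as far as the arm can. A call with a gripper value outside its range is refused whole. The fingers move at their own pace and stop on an object; the grip force is fixed at half the most. Time passes only in rows, so rows that do not move let the fingers close. It gives the time, the measured TCP pose, the force, the opening and the grip force at its end, in the units of the state.
- sense(): the state, without advancing time (a new reading comes with each control period).
- capture(name): name is "side" or "top" or "wrist"; returns the picture (480x640x3 uint8, red, green, blue); there is no depth.
- camera_model(name): a dict with "fx", "fy", "cx", "cy" (pixels), "R" (3x3) and "t" (3): a world point X has camera coordinates R X + t. Camera axes: x right, y down, z forward; pixel columns grow to the right and rows downward; lengths in m; the calibration is good to about 2 mm. A picture is of the moment at which its call begins: read the wrist's pose just before it. camera_model takes no time and is no camera call; for the wrist camera it gives the pose at the moment of the call.
- finish_job(): hands the job in; it is judged then, once.
Trained networks look in the newest picture that a camera, given by its name, has taken for a name from the list of things; names that differ only in an ending like _2 or _b are one class to them, and where a whole thing is asked for, a point or a joint stands for the part that bears it (a point fixed in the world has none). Each returns a list of dicts, best first, with "p" (0 to 1); they miss things now and then, are a little off and sometimes report something else, mostly with a low value. They report only what shows in the picture. A call takes as long as a camera call. They do not tell look-alikes from the thing itself.
- find_in(target, camera): "location" ([row, column] in pixels, amid what is visible of it).
The state is a dict: "time_s": time; "joints": joint angles; "joint_velocities": joint speeds; "effort": joint torques, N m; "tcp_pos": TCP position; "ee_rot": TCP orientation; "wrist_force": force on the tool from outside, world axes, zero at the start; "moment": the same for the moment, N m; "gripper_width": opening from 0.0 (shut) to 1.0 (fully open); "gripper_force": force on a finger pad.
Only numpy, scipy, OpenCV 4.12 (cv2) and the standard library are available. Lean on these libraries where they do the work, as an engineer would, in place of code of your own. Each camera call takes 0.05 s, during which the arm holds its last target. There are 200 camera calls.

### The job

Close the clear coffee canister: lift the steel tamper out of its grey rest and, with its flat foot, press the orange inner lid squarely down inside the canister until it bottoms out on its stop, level, and keep it pressed there with about 15 N (at least 10, never more than 25) for a second. Then set the tamper gently back in its rest, upright, and let go, so that the inner lid stays down and level. Touch the lid with the tamper only, and leave the glass, mug and sauce bottle where they stand.

Things in the scene. Friction and masses are not known exactly. Their poses are not given: they have to be found in the camera images.
- tamper: loose coffee tamper, 0.2 to 0.4 kg, 110.5 mm tall: round flat steel foot 50 mm across and 16 mm high, thin neck, wooden handle of 27 x 27 mm square section with slightly rounded edges from 54 to 110 mm above the underside of the foot. Origin at the centre of the foot's underside, z up along the handle; the handle's flat sides face its own x and y axes. Starts standing in its rest at any yaw
- tamper_grip (a point): point on the axis of the tamper's handle, 85 mm above the underside of its foot: where to grip it
- tamper_rest: grey plastic rest fixed to the worktop: a disc 80 mm across and 6 mm thick carrying a round rim of 60 mm inner and 68 mm outer diameter whose top is 14 mm above the worktop. Origin at the centre of its underside
- rest_seat (a point): centre of the rest's floor inside the rim, 6 mm above the worktop: where the centre of the tamper's foot belongs
- canister: clear round canister with a steel foot band, fixed to the worktop: 80 mm high, 68 mm outer and 60 mm inner diameter (wall 4 mm), flange at the foot 88 mm across. Origin at the centre of its underside
- canister_mouth (a point): centre of the canister's open mouth, level with its rim, 80 mm above the worktop
- press_lid: orange flat inner lid in the canister: disc 55 mm across, 8 mm thick, origin at its centre. Slides down against a 200 N/m spring and 5 N gasket drag (5 to 8 N in all when slow); released, it stays where it is. Tips up to 8 degrees on a slightly stiff pivot (0.02 N m), keeps any tilt it is left at, starts tipped up to 6 degrees about each axis; the pressed foot levels it
- lid_top (a point): centre of the lid's flat top, z normal to it; starts 14 to 32 mm below the rim. The hard stop is out of sight and set anew each time: the lid bottoms out with this point anywhere from 29 to 39 mm below the rim, 7 to 15 mm under its start, so the stop must be found by feel: there the force rises steeply, by some 10 N or more per mm
- glass: small glass 51 mm across, 58 mm high, standing between canister and rest; not to be disturbed
- mug: speckled cream mug, 63 mm body with a handle, 49 mm high, behind the work; not to be disturbed
- sauce: brown squat sauce bottle 61 mm across, 162 mm high, behind the work; not to be disturbed
Things that resemble listed ones, but are neither listed nor needed, are in the scene too. Leave any green or purple look-alike of the tamper_rest alone.

How it is judged:
By the outcome, as a careful person would: the job done as asked, in the order asked, and still so for the second after the job is handed in, with the robot touching nothing.
It also fails if it takes over 72 s, if anything falls off the work surface, if the arm or the gripper's body presses on something with over 40 N, if the wrist force passes 120 N, or if a joint passes its speed limit or range.

## Working session

There is one attempt and no reset: what is moved stays moved. The work goes in short steps, Python scripts to look and compute and a tool call to move; the robot and the scene stay as the last step left them, time stands still between calls to the robot, and variables do not carry over. Pictures are saved under pics/ and viewed, at most 10 in all, crops included, and the job is handed in when it is done.

Besides the shell and the picture viewer there is one more tool, called after "Request:" in YAML: its name, and indented under it one key for each argument. arm_command: Moves the arm, as the interface text tells. Its arguments: {"type":"object","properties":{"motion":{"type":"array"}},"required":["motion"]}

```bash
mkdir -p pics; cat > h.py <<'E'
import numpy as np, cv2
from station import *
def ray(cam,rc,m=None):
    m=m or camera_model(cam); R=np.array(m["R"]);t=np.array(m["t"])
    d=R.T@np.array([(rc[1]-m["cx"])/m["fx"],(rc[0]-m["cy"])/m["fy"],1]); return -R.T@t,d/np.linalg.norm(d)
def onz(cam,rc,z,m=None):
    o,d=ray(cam,rc,m); return o+d*(z-o[2])/d[2]
def proj(cam,X,m=None):
    m=m or camera_model(cam); c=np.array(m["R"])@np.array(X)+np.array(m["t"]); return [m["fy"]*c[1]/c[2]+m["cy"],m["fx"]*c[0]/c[2]+m["cx"]]
def tri(a,b):
    (o,d),(p,e)=a,b; s=np.linalg.lstsq(np.c_[d,-e],p-o,rcond=None)[0]; return (o+s[0]*d+p+s[1]*e)/2, np.linalg.norm(o+s[0]*d-p-s[1]*e)
def save(n,im): cv2.imwrite(f"pics/{n}.png",im[:,:,::-1])
E
python3 - <<'E'
from h import *
s=sense();print(s["tcp_pos"],s["wrist_force"],s["gripper_width"])
for c in("side","top"):
    save(c,capture(c))
    for n in("tamper","tamper_grip","tamper_rest","rest_seat","canister","canister_mouth","press_lid","lid_top","glass","mug","sauce"):
        print(c,n,[(np.round(f["location"]).tolist(),round(f["p"],2)) for f in find_in(n,c)[:4]])
E
```

```text
[ 0.26699398 -0.56446481  0.22948298] [0.21492235 0.41933787 0.43711443] 1.0049242230570774
side tamper [([269.0, 281.0], 0.82)]
side tamper_grip [([262.0, 283.0], 0.86)]
side tamper_rest [([296.0, 289.0], 0.96), ([370.0, 383.0], 0.84), ([211.0, 267.0], 0.66)]
side rest_seat [([370.0, 387.0], 0.91), ([295.0, 285.0], 0.81)]
side canister [([286.0, 452.0], 0.68)]
side canister_mouth [([292.0, 452.0], 0.82), ([283.0, 349.0], 0.57), ([218.0, 287.0], 0.19)]
side press_lid [([275.0, 454.0], 0.73)]
side lid_top [([276.0, 455.0], 0.74)]
side glass [([280.0, 348.0], 0.67)]
side mug [([220.0, 288.0], 0.57)]
side sauce [([220.0, 436.0], 0.81)]
top tamper [([270.0, 282.0], 0.86)]
top tamper_grip [([271.0, 288.0], 0.66)]
top tamper_rest [([270.0, 298.0], 0.75), ([336.0, 385.0], 0.6), ([168.0, 221.0], 0.58)]
top rest_seat [([167.0, 219.0], 0.76), ([336.0, 387.0], 0.76), ([281.0, 294.0], 0.57)]
top canister [([247.0, 428.0], 0.95)]
top canister_mouth [([248.0, 430.0], 0.6)]
top press_lid [([247.0, 429.0], 0.92)]
top lid_top [([246.0, 430.0], 0.87)]
top glass [([264.0, 347.0], 0.86)]
top mug [([192.0, 266.0], 0.9), ([247.0, 433.0], 0.67)]
top sauce [([170.0, 407.0], 0.9)]
```

View pics/side.png

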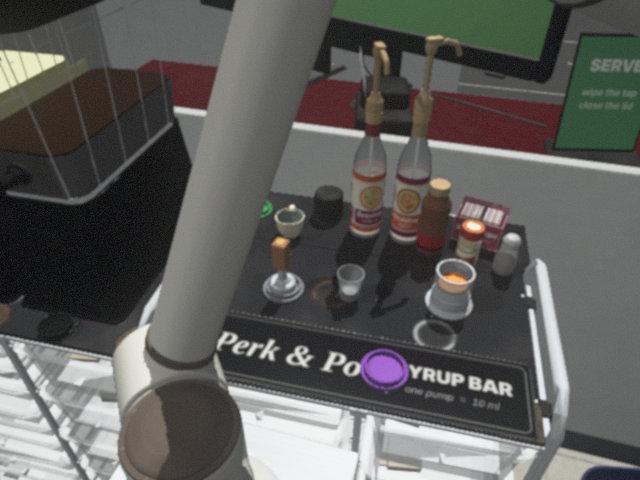

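View pics/top.png

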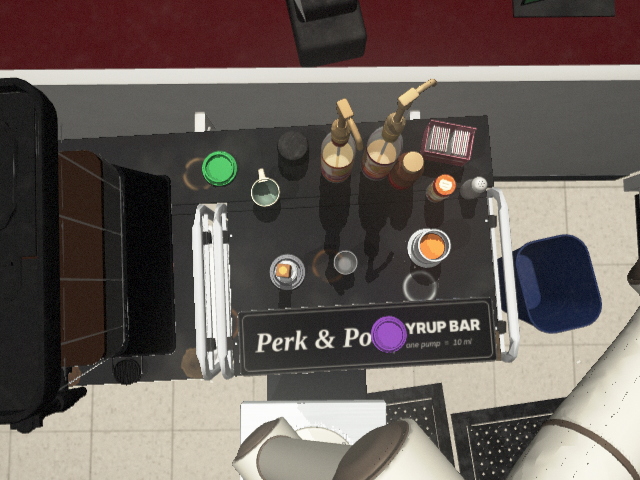

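The tamper stands in the grey rest at side (285,283) and top (271,287). The purple rest, top (334,388), and the green one, top (168,220), are the look-alikes. The grey one fits because it is grey and carries the tamper. The canister is at top (247,430), with the orange lid inside. I'll confirm this in one crop and compute positions.

```bash
python3 - <<'E'
from h import *
t=cv2.imread("pics/top.png")
a=cv2.resize(t[235:305,250:320],(400,400),interpolation=cv2.INTER_CUBIC);b=cv2.resize(t[212:282,395:465],(400,400),interpolation=cv2.INTER_CUBIC)
cv2.imwrite("pics/crop.png",np.hstack([a,b]))
for n,a,b in(("grip",[262,283],[271,285]),("lid",[276,455],[247,430]),("glass",[280,348],[264,346]),("mug",[220,288],[192,266]),("sauce",[220,436],[170,407])):
    print(n,tri(ray("side",a),ray("top",b)))
print("rest",onz("top",[272,288],.008),onz("side",[290,284],.01)); print("glass",onz("top",[263,345],.05)); print("can mouth",onz("top",[247,430],.07))
print("purple",onz("top",[334,388],.01))
s=sense();print(np.round(s["ee_rot"],3).tolist()); 
for c in("top","side"):
    m=camera_model(c);print(-np.array(m["R"]).T@np.array(m["t"]),m["fx"])
E
```

```text
grip (array([0.43581209, 0.05414834, 0.06648163]), np.float64(0.00027790738179726056))
lid (array([ 0.48380814, -0.25464422,  0.06884942]), np.float64(0.005167592681202686))
glass (array([ 0.44939644, -0.07209982,  0.04200434]), np.float64(0.007188632451066273))
mug (array([0.60953497, 0.10120425, 0.03339169]), np.float64(0.006885268167059044))
sauce (array([ 0.64871873, -0.20712269,  0.06990372]), np.float64(0.00011081009219679281))
rest [0.43502003 0.05178218 0.008     ] [0.4204284  0.04890712 0.01      ]
glass [ 0.45213631 -0.07308316  0.05      ]
can mouth [ 0.48341121 -0.25176871  0.07      ]
purple [ 0.29716025 -0.16727528  0.01      ]
[[-0.904, -0.428, -0.0], [-0.428, 0.904, 0.0], [0.0, 0.0, -1.0]]
[ 0.40774443 -0.02187511  1.13791468] 507.9341293701752
[-0.219612   -0.20125192  0.66697036] 494.11150739586225
```

View pics/crop.png

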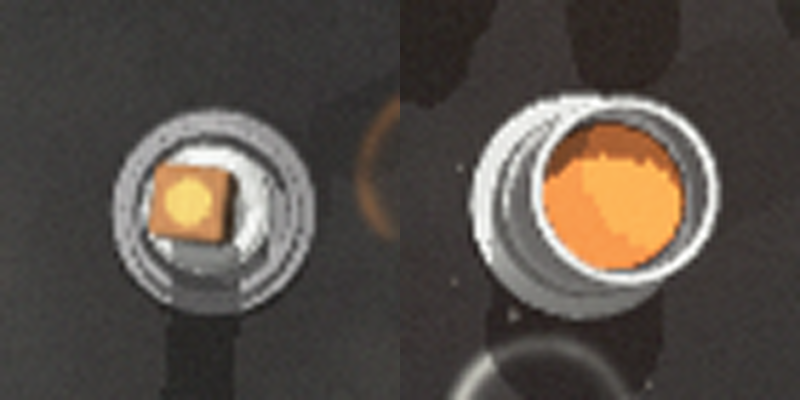

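The crop confirms it: the left half shows the grey rest, centred near top (272,287), with the tamper's handle about 4° off square. The right half shows the canister rim at about (245,434), with the orange lid inside. Next I move above the tamper.

Request:
arm_command:
  motion:
    - [87,0,0,0,0,0,0.147]
    - [87,0,0,0,0,0,0.147]
    - [87,0,0,0,0,0,0.147]
    - [87,-13,47.5,0,0,0,0]
    - [87,-13,47.5,0,0,0,0]
    - [87,-13,47.5,0,0,0,0]
    - [87,-13,47.5,0,0,0,0]
    - [87,-13,47.5,0,0,0,0]

```text
time_s: 2.0
tcp_pos: [0.3322, -0.3257, 0.2307]
ee_rot: [[-1.0, -0.0, 0.001], [-0.0, 1.0, -0.0], [-0.001, -0.0, -1.0]]
wrist_force: [1.6, 1.3, -0.3]
gripper_width: 1.001
gripper_force: 0.0
```

Request:
arm_command:
  motion:
    - [87,-13,47.5,0,0,0,0]
    - [87,-13,47.5,0,0,0,0]
    - [87,-13,47.5,0,0,0,0]
    - [87,-13,47.5,0,0,0,0]
    - [87,-13,47.5,0,0,0,0]
    - [87,-13,47.5,0,0,0,0]
    - [87,-13,47.5,0,0,0,0]
    - [87,0,0,0,0,0,0]

```text
time_s: 2.8
tcp_pos: [0.4245, 0.0096, 0.231]
ee_rot: [[-1.0, -0.008, 0.002], [-0.008, 1.0, 0.001], [-0.002, 0.001, -1.0]]
wrist_force: [0.5, -0.1, -0.2]
gripper_width: 0.999
gripper_force: 0.0
```

```bash
python3 - <<'E'
from h import *
s=sense();print(s["time_s"],s["tcp_pos"],np.round(s["joints"],1),np.round(s["ee_rot"],3).tolist(),s["wrist_force"])
m=camera_model("wrist");im=capture("wrist");save("w1",im)
R=np.array(m["R"]);print("cam",-R.T@np.array(m["t"]),R.round(2).tolist())
for n in("tamper","tamper_grip","rest_seat","glass"): print(n,[(f["location"],f["p"]) for f in find_in(n,"wrist")[:2]])
print(proj("wrist",[.436,.053,.1165],m),proj("wrist",[.436,.053,.008],m))
E
```

```text
2.8 [0.42448267 0.00964256 0.23104588] [  23.4    1.9  -25.7    0.   -62.2 -113. ] [[-1.0, -0.008, 0.002], [-0.008, 1.0, 0.001], [-0.002, 0.001, -1.0]] [ 0.53678025 -0.07698753 -0.22041996]
cam [0.34142387 0.00966236 0.38433392] [[-0.01, 1.0, -0.0], [0.95, 0.01, 0.3], [0.3, 0.0, -0.95]]
tamper [([231.5, 367.2], 0.78)]
tamper_grip [([230.4, 368.2], 0.74)]
rest_seat [([200.4, 347.0], 0.67), ([71.4, 132.3], 0.57)]
glass [([237.2, 234.9], 0.84), ([193.9, 345.6], 0.74)]
[np.float64(248.6621539654971), np.float64(372.29728050992185)] [np.float64(214.76543139699606), np.float64(357.7929801881944)]
```

View pics/w1.png

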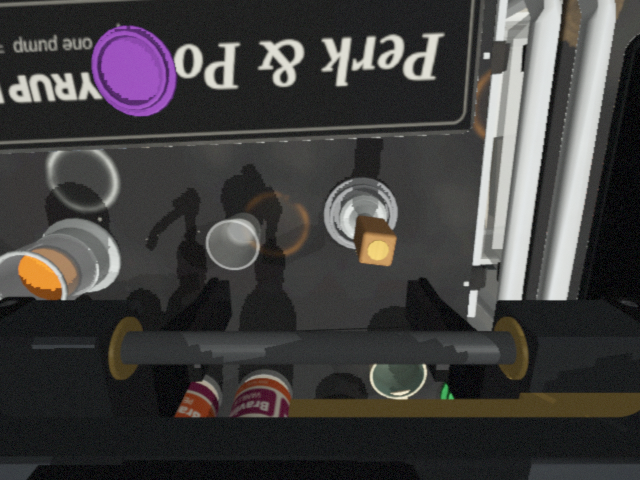

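The wrist view shows the handle top at (250,378), the rest disc at (214,361), the glass at (243,235) and the canister at lower left. I'll rectify the handle-top and canister-rim planes from both cameras to read position and yaw.

```bash
cat >> h.py <<'E'
def rect(im,cam,c,z,half,n,m=None):
    # up=+x, right=-y
    P=np.float32([[0,0],[n,0],[n,n],[0,n]])
    Q=np.float32([proj(cam,[c[0]+sx*half,c[1]+sy*half,z],m)[::-1] for sx,sy in((1,1),(1,-1),(-1,-1),(-1,1))])
    return cv2.warpPerspective(im,cv2.getPerspectiveTransform(Q,P),(n,n),flags=cv2.INTER_CUBIC)
def grid(p,half,step):
    n=p.shape[0]
    for k in np.arange(-half,half+1e-9,step):
        q=int((k+half)/(2*half)*n); cv2.line(p,(q,0),(q,n),(0,255,0),1); cv2.line(p,(0,q),(n,q),(0,255,0),1)
    return p
E
python3 - <<'E'
from h import *
t=cv2.imread("pics/top.png");w=cv2.imread("pics/w1.png")
H=[rect(t,"top",(.436,.053),.1165,.03,300),rect(w,"wrist",(.436,.053),.1165,.03,300)]
C=[rect(t,"top",(.482,-.255),.08,.05,300),rect(w,"wrist",(.482,-.255),.08,.05,300)]
D=[rect(t,"top",(.436,.053),.006,.05,200),rect(w,"wrist",(.436,.053),.006,.05,200)]
h=np.hstack([grid(x,.03,.01) for x in H]+[]); c=np.hstack([grid(x,.05,.01) for x in C])
cv2.imwrite("pics/r.png",np.hstack([np.vstack([h,c])[:, :600],np.vstack([grid(x,.05,.01) for x in D]+[np.zeros((200,200,3),np.uint8)])]))
E
```

```text
(no output)
```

View pics/r.png

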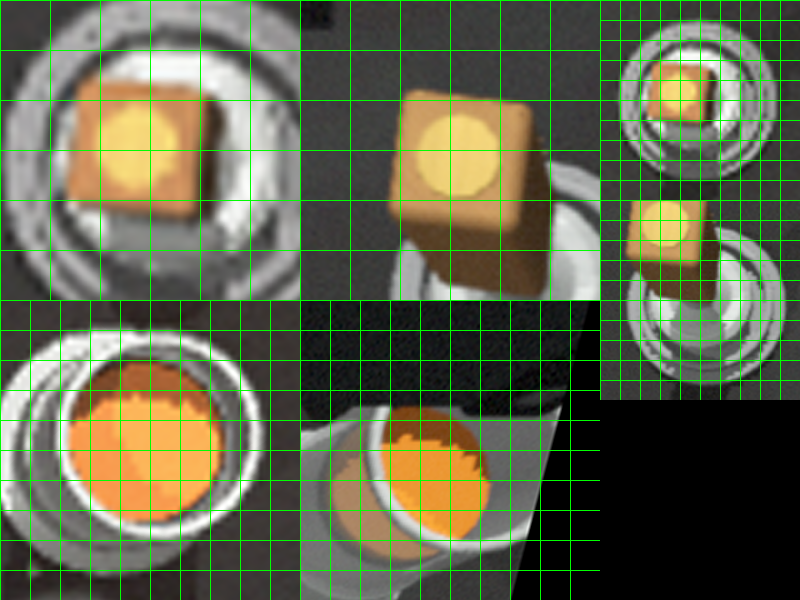

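Request:
arm_command:
  motion:
    - [87,-10.5,44,0,0,0,0.122]
    - [87,0,0,0,0,0,0]
    - [87,0,0,38,0,0,0]
    - [87,0,0,38,0,0,0]
    - [87,0,0,38,0,0,0]
    - [87,0,0,37,0,0,0]
    - [87,0,0,0,0,0,0]
    - [87,0,0,0,0,0,0]

```text
time_s: 3.85
tcp_pos: [0.4336, 0.0482, 0.0801]
ee_rot: [[-0.993, 0.122, -0.0], [0.122, 0.993, -0.001], [0.0, -0.001, -1.0]]
wrist_force: [1.0, 1.3, 0.3]
gripper_width: 0.999
gripper_force: 0.0
```

```bash
python3 - <<'E'
from h import *
s=sense();print(s["time_s"],s["tcp_pos"],np.round(s["joints"],1),np.round(s["ee_rot"],3).tolist(),s["wrist_force"])
im=capture("wrist");save("w2",im)
E
```

```text
3.85 [0.43359058 0.04816946 0.08005449] [ 2.780e+01  1.460e+01 -3.670e+01  1.000e-01 -3.880e+01 -1.249e+02] [[-0.993, 0.122, -0.0], [0.122, 0.993, -0.001], [0.0, -0.001, -1.0]] [1.02782466 1.27485278 0.33657375]
```

View pics/w2.png

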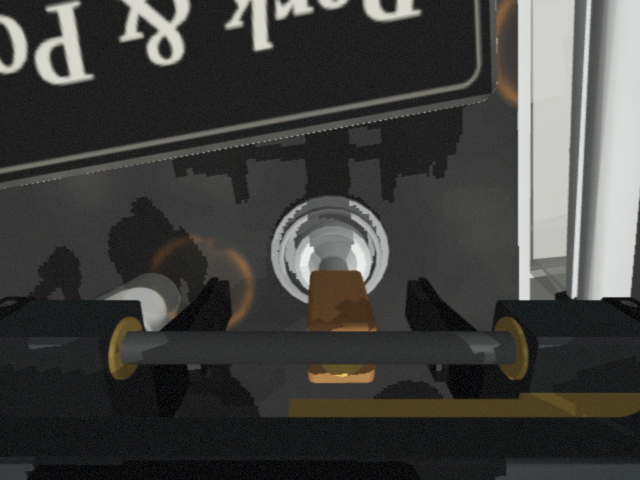

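The handle appears at col ~341, right of the finger midline at ~319. The yaw looks square. I'll work out the lateral offset.

```bash
python3 - <<'E'
from h import *
s=sense();p=np.array(s["tcp_pos"]);R=np.array(s["ee_rot"]);m=camera_model("wrist");print(m["cx"],m["fx"])
for z in(.1165,.091,.06,.006):
    for o in(0,6,9): 
        q=p+R[:,1]*o/1e3;q[2]=z;print(z,o,np.round(proj("wrist",q,m)))
E
```

```text
317.9590643332826 362.16341547250266
0.1165 0 [352. 316.]
0.1165 6 [352. 332.]
0.1165 9 [352. 340.]
0.091 0 [317. 317.]
0.091 6 [317. 330.]
0.091 9 [317. 337.]
0.06 0 [287. 317.]
0.06 6 [287. 328.]
0.06 9 [287. 334.]
0.006 0 [252. 317.]
0.006 6 [252. 326.]
0.006 9 [252. 330.]
```

Request:
arm_command:
  motion:
    - [87,0,9,0,0,0,0]
    - [87,0,0,0,0,0,0]
    - [60,0,0,0,0,0,0]
    - [40,0,0,0,0,0,0]
    - [32,0,0,0,0,0,0]
    - [30,0,0,0,0,0,0]
    - [28,0,0,0,0,0,0]
    - [26,0,0,0,0,0,0]

```text
time_s: 4.7
tcp_pos: [0.4343, 0.0581, 0.0795]
ee_rot: [[-0.993, 0.121, -0.0], [0.121, 0.993, -0.0], [0.0, -0.0, -1.0]]
wrist_force: [0.3, 0.7, 0.5]
gripper_width: 0.537
gripper_force: 0.0
```

Request:
arm_command:
  motion:
    - [20,0,0,0,0,0,0]
    - [10,0,0,0,0,0,0]
    - [10,0,0,0,0,0,0]
    - [10,0,0,0,0,0,0]
    - [10,0,0,0,0,0,0]

```text
time_s: 5.2
tcp_pos: [0.4341, 0.058, 0.0794]
ee_rot: [[-0.993, 0.121, -0.001], [0.121, 0.993, -0.0], [0.001, -0.0, -1.0]]
wrist_force: [-0.0, -0.1, -1.2]
gripper_width: 0.304
gripper_force: 30.0
```

Request:
arm_command:
  motion:
    - [10,0,0,-10,0,0,0]
    - [10,0,0,-30,0,0,0]
    - [10,0,0,-40,0,0,0]
    - [10,0,0,-40,0,0,0]
    - [10,0,0,0,0,0,0]

```text
time_s: 5.7
tcp_pos: [0.4378, 0.0594, 0.2056]
ee_rot: [[-0.993, 0.12, 0.013], [0.12, 0.993, 0.005], [-0.012, 0.006, -1.0]]
wrist_force: [1.3, 0.6, -2.9]
gripper_width: 0.306
gripper_force: 30.0
```

Request:
arm_command:
  motion:
    - [10,-11,-38,0,0,0,0]
    - [10,-11,-38,0,0,0,0]
    - [10,-11,-38,0,0,0,0]
    - [10,-11,-38,0,0,0,0]
    - [10,-11,-38,0,0,0,0]
    - [10,-11,-38,0,0,0,0]
    - [10,0,0,0,0,0,0]
    - [10,0,0,0,0,0,0]

```text
time_s: 6.5
tcp_pos: [0.4713, -0.1768, 0.1985]
ee_rot: [[-0.992, 0.124, -0.003], [0.124, 0.992, 0.001], [0.003, 0.001, -1.0]]
wrist_force: [0.3, 0.7, -2.7]
gripper_width: 0.309
gripper_force: 30.0
```

Request:
arm_command:
  motion:
    - [10,0,0,0,0,0,0]
    - [10,0,0,0,0,0,0]
    - [10,0,0,0,0,0,0]

```text
time_s: 6.8
tcp_pos: [0.4723, -0.1752, 0.1996]
ee_rot: [[-0.993, 0.119, 0.0], [0.119, 0.993, 0.0], [-0.0, 0.0, -1.0]]
wrist_force: [0.6, -0.1, -2.4]
gripper_width: 0.308
gripper_force: 30.0
```

```bash
python3 - <<'E'
from h import *
s=sense();print(s["time_s"],s["tcp_pos"],np.round(s["joints"],1),np.round(s["joint_velocities"],2),s["wrist_force"])
m=camera_model("wrist");im=capture("wrist");save("w3",im);s=sense()
w=im[:,:,::-1].copy()
c=(.486,-.256)
a=grid(rect(w,"wrist",c,.08,.05,300,m),.05,.01);b=grid(rect(w,"wrist",c,.0,.05,300,m),.05,.01)
cv2.imwrite("pics/r3.png",np.vstack([np.hstack([a,b]),]))
o=np.hstack([cv2.resize(w,(400,300)),np.zeros((300,200,3),np.uint8)])
cv2.imwrite("pics/r3.png",np.vstack([np.hstack([a,b]),o]))
E
```

```text
6.8 [ 0.47225042 -0.17523284  0.19964712] [ -1.9  11.8 -19.   -0.  -59.3 -95. ] [-0.12 -0.    0.22  0.05  0.08  0.11] [ 0.64217612 -0.08109283 -2.43268259]
```

View pics/r3.png

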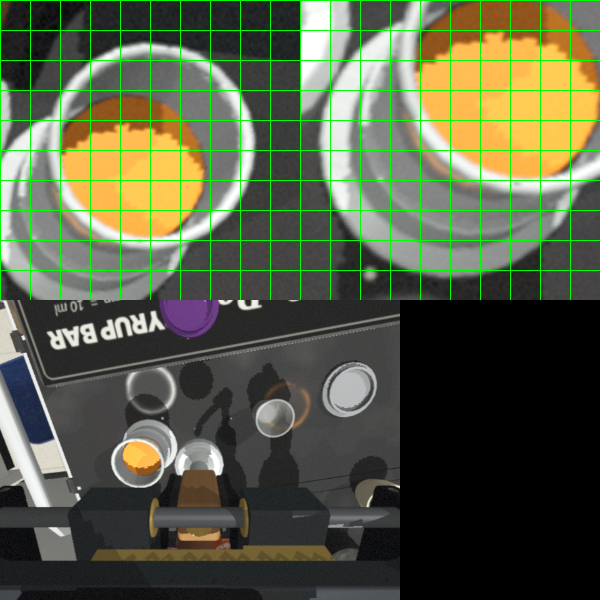

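The rim plane shows the canister centre at about (0.4887,-0.2566), and the flange agrees. Next I check where the held foot sits relative to the TCP.

```bash
python3 - <<'E'
from h import *
s=sense();print(s["tcp_pos"]);p=np.array(s["tcp_pos"]);R=np.array(s["ee_rot"])
m=camera_model("wrist");im=capture("wrist")[:,:,::-1].copy()
zf=p[2]-.0734
a=rect(im,"wrist",p[:2],zf,.04,400,m); b=rect(im,"wrist",p[:2],zf+.016,.04,400,m)
for q in(a,b):
    for r in(25,30): cv2.circle(q,(200,200),r*5,(0,255,0) if r==25 else (0,0,255),1)
cv2.imwrite("pics/r4.png",np.hstack([a,b]))
E
```

```text
[ 0.47232294 -0.17535037  0.1997111 ]
```

View pics/r4.png

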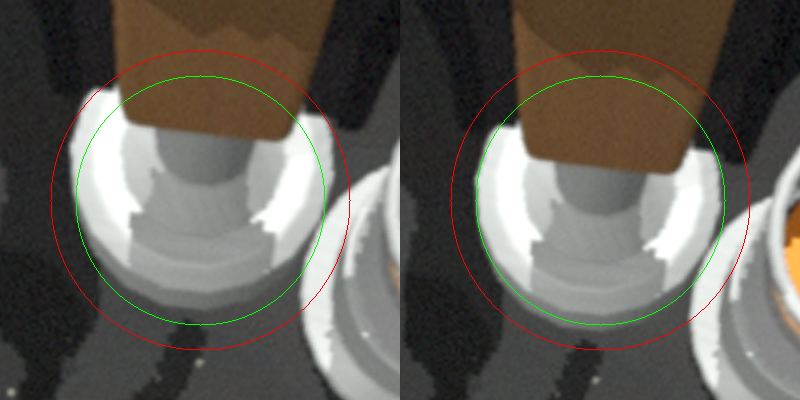

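Request:
arm_command:
  motion:
    - [10,-8,-27,0,0,0,0]
    - [10,-8,-27,0,0,0,0]
    - [10,-7,-25.5,0,0,0,0]
    - [10,0,0,0,0,0,0]
    - [10,0,0,12,0,0,0]
    - [10,0,0,12,0,0,0]
    - [10,0,0,10,0,0,0]
    - [10,0,0,0,0,0,0]

```text
time_s: 7.7
tcp_pos: [0.484, -0.2568, 0.1632]
ee_rot: [[-0.993, 0.12, -0.005], [0.12, 0.993, 0.002], [0.005, 0.001, -1.0]]
wrist_force: [-0.5, 0.1, -3.2]
gripper_width: 0.304
gripper_force: 30.0
```

Request:
arm_command:
  motion:
    - [10,0,0,0,0,0,0]
    - [10,0,0,0,0,0,0]
    - [10,0,0,0,0,0,0]

```text
time_s: 8.0
tcp_pos: [0.4859, -0.2579, 0.1661]
ee_rot: [[-0.993, 0.121, 0.001], [0.121, 0.993, -0.0], [-0.001, -0.0, -1.0]]
wrist_force: [0.2, -0.0, -3.8]
gripper_width: 0.312
gripper_force: 30.0
```

```bash
python3 - <<'E'
from h import *
s=sense();print(s["time_s"],s["tcp_pos"],np.round(s["ee_rot"],3).tolist(),s["wrist_force"],s["moment"]);p=np.array(s["tcp_pos"])
m=camera_model("wrist");im=capture("wrist")[:,:,::-1].copy()
zf=p[2]-.0734;print(zf)
a=rect(im,"wrist",p[:2],zf,.04,400,m); b=rect(im,"wrist",p[:2],.08,.04,400,m)
cv2.circle(a,(200,185),125,(0,255,0),1)
for r in(30,34): cv2.circle(b,(200,185),r*5,(0,0,255),1)
cv2.imwrite("pics/r5.png",np.hstack([a,b]))
E
```

```text
8.0 [ 0.48588782 -0.25788501  0.16612471] [[-0.993, 0.121, 0.001], [0.121, 0.993, -0.0], [-0.001, -0.0, -1.0]] [ 0.20309043 -0.01976853 -3.7693944 ] [ 0.00398105 -0.06610021 -0.05726672]
0.09272471004146567
```

View pics/r5.png

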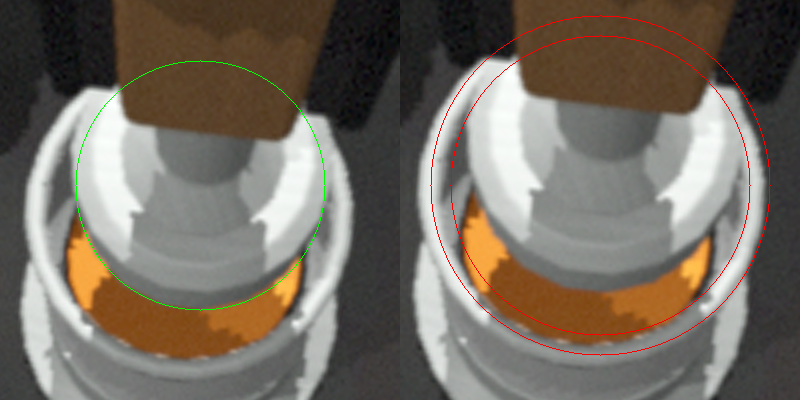

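The foot matches the predicted circle. The rim centre is about 1.8 mm to +y and 1 mm to +x, so I correct for that and descend.

Request:
arm_command:
  motion:
    - [10,-0.8,1.8,0,0,0,0]
    - [10,0,0,6,0,0,0]
    - [10,0,0,6,0,0,0]
    - [10,0,0,6,0,0,0]
    - [10,0,0,0,0,0,0]
    - [10,0,0,0,0,0,0]
    - [10,0,0,0,0,0,0]

```text
time_s: 8.75
tcp_pos: [0.4867, -0.2563, 0.1477]
ee_rot: [[-0.993, 0.121, 0.0], [0.121, 0.993, -0.0], [-0.0, -0.0, -1.0]]
wrist_force: [0.3, 0.1, -2.0]
gripper_width: 0.306
gripper_force: 30.0
```

Request:
arm_command:
  motion:
    - [10,0,0,1,0,0,0]
    - [10,0,0,1,0,0,0]
    - [10,0,0,1,0,0,0]
    - [10,0,0,0.5,0,0,0]
    - [10,0,0,0.5,0,0,0]
    - [10,0,0,0.5,0,0,0]
    - [10,0,0,0.5,0,0,0]
    - [10,0,0,0,0,0,0]

```text
time_s: 9.55
tcp_pos: [0.4864, -0.2562, 0.1425]
ee_rot: [[-0.993, 0.121, -0.0], [0.121, 0.993, 0.0], [0.0, 0.0, -1.0]]
wrist_force: [-0.1, 1.2, -4.3]
gripper_width: 0.309
gripper_force: 30.0
```

Request:
arm_command:
  motion:
    - [10,0,0,0.8,0,0,0]
    - [10,0,0,0.8,0,0,0]
    - [10,0,0,0.8,0,0,0]
    - [10,0,0,0.8,0,0,0]
    - [10,0,0,0.8,0,0,0]
    - [10,0,0,0.8,0,0,0]
    - [10,0,0,0.8,0,0,0]
    - [10,0,0,0,0,0,0]

```text
time_s: 10.35
tcp_pos: [0.4864, -0.2562, 0.1368]
ee_rot: [[-0.993, 0.121, -0.0], [0.121, 0.993, 0.0], [0.0, 0.0, -1.0]]
wrist_force: [-0.3, 0.7, -3.3]
gripper_width: 0.308
gripper_force: 30.0
```

Request:
arm_command:
  motion:
    - [10,0,0,0.6,0,0,0]
    - [10,0,0,0.6,0,0,0]
    - [10,0,0,0.6,0,0,0]
    - [10,0,0,0.6,0,0,0]
    - [10,0,0,0.6,0,0,0]
    - [10,0,0,0.6,0,0,0]
    - [10,0,0,0.6,0,0,0]
    - [10,0,0,0,0,0,0]

```text
time_s: 11.15
tcp_pos: [0.4864, -0.2562, 0.1326]
ee_rot: [[-0.993, 0.121, -0.0], [0.121, 0.993, 0.0], [0.0, 0.0, -1.0]]
wrist_force: [-1.2, -0.8, -3.4]
gripper_width: 0.304
gripper_force: 30.0
```

Request:
arm_command:
  motion:
    - [10,0,0,0.6,0,0,0]
    - [10,0,0,0.6,0,0,0]
    - [10,0,0,0.6,0,0,0]
    - [10,0,0,0.6,0,0,0]
    - [10,0,0,0.6,0,0,0]
    - [10,0,0,0,0,0,0]

```text
time_s: 11.75
tcp_pos: [0.4866, -0.2563, 0.1298]
ee_rot: [[-0.993, 0.121, 0.0], [0.121, 0.993, -0.0], [-0.0, -0.0, -1.0]]
wrist_force: [-0.3, -0.7, -2.0]
gripper_width: 0.313
gripper_force: 30.0
```

Request:
arm_command:
  motion:
    - [10,0,0,0.5,0,0,0]
    - [10,0,0,0.5,0,0,0]
    - [10,0,0,0.5,0,0,0]
    - [10,0,0,0,0,0,0]

```text
time_s: 12.15
tcp_pos: [0.4867, -0.2564, 0.1288]
ee_rot: [[-0.993, 0.121, 0.001], [0.121, 0.993, -0.001], [-0.001, -0.0, -1.0]]
wrist_force: [-1.4, -0.1, 2.6]
gripper_width: 0.308
gripper_force: 30.0
```

Request:
arm_command:
  motion:
    - [10,0,0,0.5,0,0,0]
    - [10,0,0,0.5,0,0,0]
    - [10,0,0,0.5,0,0,0]
    - [10,0,0,0.5,0,0,0]
    - [10,0,0,0.5,0,0,0]
    - [10,0,0,0,0,0,0]

```text
time_s: 12.75
tcp_pos: [0.4867, -0.2563, 0.1258]
ee_rot: [[-0.993, 0.121, 0.0], [0.121, 0.993, -0.0], [-0.0, -0.0, -1.0]]
wrist_force: [-1.0, -0.9, 2.6]
gripper_width: 0.308
gripper_force: 30.0
```

Request:
arm_command:
  motion:
    - [10,0,0,0.5,0,0,0]
    - [10,0,0,0.5,0,0,0]
    - [10,0,0,0.5,0,0,0]
    - [10,0,0,0,0,0,0]

```text
time_s: 13.15
tcp_pos: [0.4867, -0.2563, 0.1243]
ee_rot: [[-0.993, 0.121, 0.0], [0.121, 0.993, -0.0], [-0.0, -0.0, -1.0]]
wrist_force: [-1.3, -1.9, 2.4]
gripper_width: 0.309
gripper_force: 30.0
```

Request:
arm_command:
  motion:
    - [10,0,0,0.5,0,0,0]
    - [10,0,0,0.5,0,0,0]
    - [10,0,0,0.5,0,0,0]
    - [10,0,0,0.5,0,0,0]
    - [10,0,0,0,0,0,0]

```text
time_s: 13.65
tcp_pos: [0.4867, -0.2563, 0.1223]
ee_rot: [[-0.993, 0.121, 0.0], [0.121, 0.993, -0.0], [-0.0, -0.0, -1.0]]
wrist_force: [-0.8, -2.0, 3.2]
gripper_width: 0.305
gripper_force: 30.0
```

Request:
arm_command:
  motion:
    - [10,0,0,0.3,0,0,0]
    - [10,0,0,0.3,0,0,0]
    - [10,0,0,0,0,0,0]

```text
time_s: 13.95
tcp_pos: [0.4867, -0.2563, 0.1217]
ee_rot: [[-0.993, 0.121, 0.0], [0.121, 0.993, -0.0], [-0.0, -0.0, -1.0]]
wrist_force: [-0.7, -2.3, 3.1]
gripper_width: 0.312
gripper_force: 30.0
```

Request:
arm_command:
  motion:
    - [10,0,0,0.3,0,0,0]
    - [10,0,0,0.3,0,0,0]
    - [10,0,0,0,0,0,0]

```text
time_s: 14.25
tcp_pos: [0.4866, -0.2563, 0.1211]
ee_rot: [[-0.993, 0.121, 0.0], [0.121, 0.993, -0.0], [-0.0, -0.0, -1.0]]
wrist_force: [-0.7, -3.0, 3.7]
gripper_width: 0.307
gripper_force: 30.0
```

Request:
arm_command:
  motion:
    - [10,0,0,0.3,0,0,0]
    - [10,0,0,0.3,0,0,0]
    - [10,0,0,0,0,0,0]

```text
time_s: 14.55
tcp_pos: [0.4866, -0.2563, 0.1205]
ee_rot: [[-0.993, 0.121, 0.0], [0.121, 0.993, -0.0], [-0.0, -0.0, -1.0]]
wrist_force: [-0.4, -2.9, 3.8]
gripper_width: 0.31
gripper_force: 30.0
```

Request:
arm_command:
  motion:
    - [10,0,-0.5,0.3,0,0,0]
    - [10,0,0,0.3,0,0,0]
    - [10,0,0,0,0,0,0]

```text
time_s: 14.85
tcp_pos: [0.4866, -0.2564, 0.1197]
ee_rot: [[-0.993, 0.121, 0.0], [0.121, 0.993, 0.0], [-0.0, 0.0, -1.0]]
wrist_force: [0.1, 0.2, 4.3]
gripper_width: 0.307
gripper_force: 30.0
```

Request:
arm_command:
  motion:
    - [10,0,0,0.3,0,0,0]
    - [10,0,0,0.3,0,0,0]
    - [10,0,0,0,0,0,0]

```text
time_s: 15.15
tcp_pos: [0.4866, -0.2565, 0.1192]
ee_rot: [[-0.993, 0.121, 0.0], [0.121, 0.993, 0.0], [-0.0, 0.0, -1.0]]
wrist_force: [0.9, 0.7, 4.1]
gripper_width: 0.31
gripper_force: 30.0
```

Request:
arm_command:
  motion:
    - [10,0,0,0.3,0,0,0]
    - [10,0,0,0.3,0,0,0]
    - [10,0,0,0,0,0,0]

```text
time_s: 15.45
tcp_pos: [0.4866, -0.2565, 0.1186]
ee_rot: [[-0.993, 0.121, 0.0], [0.121, 0.993, 0.0], [-0.0, 0.0, -1.0]]
wrist_force: [1.5, 1.5, 4.2]
gripper_width: 0.313
gripper_force: 30.0
```

Request:
arm_command:
  motion:
    - [10,0,0,0.3,0,0,0]
    - [10,0,0,0.3,0,0,0]
    - [10,0,0,0,0,0,0]

```text
time_s: 15.75
tcp_pos: [0.4866, -0.2565, 0.1183]
ee_rot: [[-0.993, 0.121, 0.0], [0.121, 0.993, 0.0], [-0.0, 0.0, -1.0]]
wrist_force: [0.9, 0.8, 6.2]
gripper_width: 0.309
gripper_force: 30.0
```

Request:
arm_command:
  motion:
    - [10,0,0,0.3,0,0,0]
    - [10,0,0,0,0,0,0]

```text
time_s: 15.95
tcp_pos: [0.4866, -0.2566, 0.1183]
ee_rot: [[-0.993, 0.121, 0.0], [0.121, 0.993, 0.0], [-0.0, 0.0, -1.0]]
wrist_force: [-0.7, 1.8, 7.6]
gripper_width: 0.309
gripper_force: 30.0
```

Request:
arm_command:
  motion:
    - [10,0,0,0.3,0,0,0]
    - [10,0,0,0.3,0,0,0]
    - [10,0,0,0,0,0,0]

```text
time_s: 16.25
tcp_pos: [0.4866, -0.2566, 0.1182]
ee_rot: [[-0.993, 0.121, 0.0], [0.121, 0.993, -0.0], [-0.001, -0.0, -1.0]]
wrist_force: [-0.1, 2.5, 9.6]
gripper_width: 0.308
gripper_force: 30.0
```

Request:
arm_command:
  motion:
    - [10,0,0,0.3,0,0,0]
    - [10,0,0,0.3,0,0,0]
    - [10,0,0,0,0,0,0]
    - [10,0,0,0,0,0,0]

```text
time_s: 16.65
tcp_pos: [0.4867, -0.2566, 0.1182]
ee_rot: [[-0.993, 0.12, 0.001], [0.12, 0.993, -0.0], [-0.001, -0.0, -1.0]]
wrist_force: [-0.9, 4.2, 12.2]
gripper_width: 0.308
gripper_force: 30.0
```

Request:
arm_command:
  motion:
    - [10,0,0,0,0,0,0]
    - [10,0,0,0,0,0,0]
    - [10,0,0,0,0,0,0]
    - [10,0,0,0,0,0,0]
    - [10,0,0,0,0,0,0]
    - [10,0,0,0,0,0,0]
    - [10,0,0,0,0,0,0]
    - [10,0,0,0,0,0,0]

```text
time_s: 17.45
tcp_pos: [0.4867, -0.2566, 0.1182]
ee_rot: [[-0.993, 0.12, 0.001], [0.12, 0.993, -0.0], [-0.001, -0.0, -1.0]]
wrist_force: [-1.3, 3.0, 12.4]
gripper_width: 0.309
gripper_force: 30.0
```

Request:
arm_command:
  motion:
    - [10,0,0,0,0,0,0]
    - [10,0,0,0,0,0,0]
    - [10,0,0,0,0,0,0]
    - [10,0,0,0,0,0,0]
    - [10,0,0,0,0,0,0]
    - [10,0,0,0,0,0,0]
    - [10,0,0,0,0,0,0]
    - [10,0,0,0,0,0,0]

```text
time_s: 18.25
tcp_pos: [0.4867, -0.2566, 0.1182]
ee_rot: [[-0.993, 0.12, 0.001], [0.12, 0.993, -0.0], [-0.001, -0.0, -1.0]]
wrist_force: [-1.3, 2.9, 12.3]
gripper_width: 0.309
gripper_force: 30.0
```

Request:
arm_command:
  motion:
    - [10,0,0,-1,0,0,0]
    - [10,0,0,-2,0,0,0]
    - [10,0,0,-4,0,0,0]
    - [10,0,0,-8,0,0,0]
    - [10,0,0,-17,0,0,0]
    - [10,0,0,-25,0,0,0]
    - [10,0,0,-27,0,0,0]
    - [10,0,0,0,0,0,0]

```text
time_s: 19.05
tcp_pos: [0.4885, -0.2576, 0.2045]
ee_rot: [[-0.993, 0.12, 0.007], [0.12, 0.993, -0.003], [-0.008, -0.002, -1.0]]
wrist_force: [1.1, -1.2, -2.7]
gripper_width: 0.312
gripper_force: 30.0
```

Request:
arm_command:
  motion:
    - [10,11.4,38.2,0,0,0,0]
    - [10,11.4,38.2,0,0,0,0]
    - [10,11.4,38.2,0,0,0,0]
    - [10,11.4,38.2,0,0,0,0]
    - [10,11.4,38.2,0,0,0,0]
    - [10,11.4,38.2,0,0,0,0]
    - [10,11.4,38.2,0,0,0,0]
    - [10,11.4,38.2,0,0,0,0]

```text
time_s: 19.85
tcp_pos: [0.4314, 0.0588, 0.1995]
ee_rot: [[-0.993, 0.121, -0.002], [0.121, 0.993, -0.001], [0.002, -0.001, -1.0]]
wrist_force: [1.3, 0.2, -2.6]
gripper_width: 0.306
gripper_force: 30.0
```

Request:
arm_command:
  motion:
    - [10,0,0,0,0,0,0]
    - [10,0,0,0,0,0,0]
    - [10,0,0,0,0,0,0]
    - [10,0,0,0,0,0,0]

```text
time_s: 20.25
tcp_pos: [0.4327, 0.0567, 0.2001]
ee_rot: [[-0.992, 0.123, -0.001], [0.123, 0.992, -0.0], [0.001, -0.001, -1.0]]
wrist_force: [0.8, 0.8, -3.0]
gripper_width: 0.306
gripper_force: 30.0
```

```bash
python3 - <<'E'
from h import *
s=sense();print(s["time_s"],s["tcp_pos"],np.round(s["ee_rot"],3).tolist(),s["wrist_force"]);p=np.array(s["tcp_pos"])
m=camera_model("wrist");im=capture("wrist")[:,:,::-1].copy();cv2.imwrite("pics/w6.png",im)
zf=p[2]-.0734
a=rect(im,"wrist",p[:2],zf,.05,266,m); b=rect(im,"wrist",p[:2],.006,.05,266,m)
c=cv2.imread("pics/w3.png")
cv2.circle(a,(133,125),66,(0,255,0),1)
for r in(30,34,40): cv2.circle(b,(133,125),int(r*2.66),(0,0,255),1)
t=capture("top")[:,:,::-1]; c=cv2.resize(t[212:282,395:465],(266,266),interpolation=cv2.INTER_CUBIC)
cv2.imwrite("pics/r6.png",np.hstack([a,b,c]))
E
```

```text
20.25 [0.43268681 0.05665517 0.20011614] [[-0.992, 0.123, -0.001], [0.123, 0.992, -0.0], [0.001, -0.001, -1.0]] [ 0.82989991  0.83031417 -3.02329167]
```

View pics/r6.png

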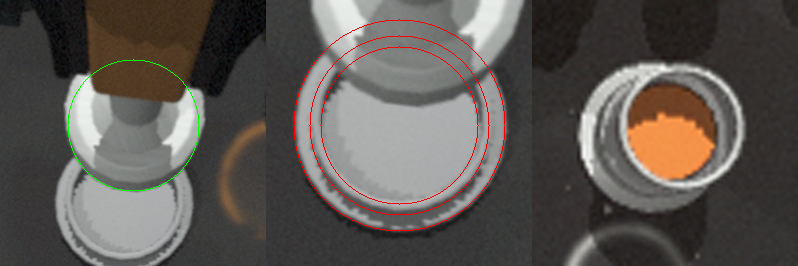

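The foot and rest line up, the lid looks evenly down, and the foot is centred over the rest. I lower it.

Request:
arm_command:
  motion:
    - [10,0,0,20,0,0,0]
    - [10,0,0,30,0,0,0]
    - [10,0,0,25,0,0,0]
    - [10,0,0,18,0,0,0]
    - [10,0,0,10,0,0,0]
    - [10,0,0,5,0,0,0]
    - [10,0,0,0,0,0,0]
    - [10,0,0,0,0,0,0]

```text
time_s: 21.15
tcp_pos: [0.4336, 0.0579, 0.0933]
ee_rot: [[-0.993, 0.121, 0.002], [0.121, 0.993, 0.001], [-0.002, 0.001, -1.0]]
wrist_force: [0.7, 0.5, -2.7]
gripper_width: 0.305
gripper_force: 30.0
```

Request:
arm_command:
  motion:
    - [10,0,0,2,0,0,0]
    - [10,0,0,2,0,0,0]
    - [10,0,0,1.5,0,0,0]
    - [10,0,0,1.5,0,0,0]
    - [10,0,0,1,0,0,0]
    - [10,0,0,1,0,0,0]
    - [10,0,0,0.5,0,0,0]
    - [10,0,0,0,0,0,0]

```text
time_s: 21.95
tcp_pos: [0.4328, 0.0577, 0.083]
ee_rot: [[-0.993, 0.121, -0.0], [0.121, 0.993, -0.0], [0.0, -0.0, -1.0]]
wrist_force: [-0.2, 0.1, -4.3]
gripper_width: 0.309
gripper_force: 30.0
```

Request:
arm_command:
  motion:
    - [10,0,0,0.3,0,0,0]
    - [10,0,0,0.3,0,0,0]
    - [10,0,0,0.3,0,0,0]
    - [10,0,0,0,0,0,0]

```text
time_s: 22.35
tcp_pos: [0.4329, 0.0577, 0.0821]
ee_rot: [[-0.993, 0.121, -0.0], [0.121, 0.993, 0.0], [0.0, 0.0, -1.0]]
wrist_force: [0.2, 0.3, -2.9]
gripper_width: 0.31
gripper_force: 30.0
```

Request:
arm_command:
  motion:
    - [10,0,0,0.5,0,0,0]
    - [10,0,0,0.5,0,0,0]
    - [10,0,0,0.5,0,0,0]
    - [10,0,0,0.5,0,0,0]
    - [10,0,0,0,0,0,0]

```text
time_s: 22.85
tcp_pos: [0.4328, 0.0577, 0.0801]
ee_rot: [[-0.993, 0.121, -0.0], [0.121, 0.993, -0.0], [0.0, -0.0, -1.0]]
wrist_force: [0.9, -1.4, -3.4]
gripper_width: 0.306
gripper_force: 30.0
```

Request:
arm_command:
  motion:
    - [10,0,0,0.3,0,0,0]
    - [10,0,0,0.2,0,0,0]
    - [10,0,0,0,0,0,0]

```text
time_s: 23.15
tcp_pos: [0.4329, 0.0577, 0.0796]
ee_rot: [[-0.993, 0.121, -0.0], [0.121, 0.993, 0.0], [0.0, 0.0, -1.0]]
wrist_force: [-0.5, -0.5, -3.4]
gripper_width: 0.306
gripper_force: 30.0
```

Request:
arm_command:
  motion:
    - [10,0,0,0.3,0,0,0]
    - [10,0,0,0.3,0,0,0]
    - [10,0,0,0,0,0,0]

```text
time_s: 23.45
tcp_pos: [0.433, 0.0577, 0.0794]
ee_rot: [[-0.993, 0.121, 0.0], [0.121, 0.993, -0.0], [-0.0, -0.0, -1.0]]
wrist_force: [-0.4, -0.3, 1.3]
gripper_width: 0.309
gripper_force: 30.0
```

Request:
arm_command:
  motion:
    - [30,0,0,0,0,0,0]
    - [40,0,0,0,0,0,0]
    - [60,0,0,0,0,0,0]
    - [87,0,0,0,0,0,0]
    - [87,0,0,0,0,0,0]
    - [87,0,0,0,0,0,0]
    - [87,0,0,0,0,0,0]
    - [87,0,0,0,0,0,0]

```text
time_s: 24.25
tcp_pos: [0.4329, 0.0577, 0.079]
ee_rot: [[-0.993, 0.121, 0.0], [0.121, 0.993, 0.0], [-0.0, 0.0, -1.0]]
wrist_force: [-0.8, -0.5, -0.5]
gripper_width: 0.899
gripper_force: 0.0
```

Request:
arm_command:
  motion:
    - [87,0,0,-5,0,0,0]
    - [87,0,0,-20,0,0,0]
    - [87,0,0,-40,0,0,0]
    - [87,0,0,-40,0,0,0]
    - [87,0,0,-40,0,0,0]
    - [87,40,0,0,0,0,0]
    - [87,0,0,0,0,0,0]
    - [87,0,0,0,0,0,0]

```text
time_s: 25.05
tcp_pos: [0.3928, 0.0625, 0.2248]
ee_rot: [[-0.993, 0.12, 0.002], [0.12, 0.993, 0.001], [-0.002, 0.001, -1.0]]
wrist_force: [0.6, 0.5, 0.2]
gripper_width: 0.997
gripper_force: 0.0
```

```bash
python3 - <<'E'
from h import *
s=sense();print(s["time_s"],s["tcp_pos"],s["wrist_force"],s["gripper_width"]);m=camera_model("wrist")
im=capture("wrist");save("w7",im)
for n in("tamper","tamper_grip","tamper_rest","rest_seat","glass"):
  for f in find_in(n,"wrist")[:2]: print(n,f["location"],f["p"],onz("wrist",f["location"],.085 if "grip" in n else .06,m))
print("expect grip",proj("wrist",[.435,.058,.091],m),"top",proj("wrist",[.435,.058,.1165],m),"foot",proj("wrist",[.435,.058,.006],m))
hsv=cv2.cvtColor(im,cv2.COLOR_RGB2HSV); k=(hsv[...,0]>5)&(hsv[...,0]<28)&(hsv[...,1]>110)&(hsv[...,2]>40)
n,l,st,c=cv2.connectedComponentsWithStats(k.astype(np.uint8)); print([(st[i].tolist()) for i in range(1,n) if st[i,4]>200])
capture("side");capture("top")
for cam in("side","top"):
  for n in("tamper","glass","mug","sauce","lid_top"): print(cam,n,[(np.round(f["location"]).tolist()) for f in find_in(n,cam)[:1]])
E
```

```text
25.05 [0.39278055 0.06251591 0.22476819] [0.64523603 0.54435494 0.2250097 ] 0.9971092660673994
tamper [256.8, 315.3] 0.75 [0.42979731 0.05620324 0.06      ]
tamper_grip [260.0, 319.5] 0.6 [0.42379093 0.06078386 0.085     ]
tamper_rest [223.3, 304.8] 0.8 [0.39631684 0.05070099 0.06      ]
tamper_rest [139.7, 76.0] 0.79 [ 0.29993343 -0.13256302  0.06      ]
rest_seat [139.2, 73.4] 0.9 [ 0.29927021 -0.1346228   0.06      ]
rest_seat [224.7, 310.8] 0.58 [0.39828754 0.05595843 0.06      ]
glass [279.5, 186.9] 0.61 [ 0.43802631 -0.06862861  0.06      ]
expect grip [np.float64(274.9778075946567), np.float64(317.8675818122377)] top [np.float64(287.92833249342016), np.float64(317.8653692148038)] foot [np.float64(243.39436504175117), np.float64(317.87297784401943)]
[[301, 251, 34, 52, 1602], [108, 317, 35, 63, 1037], [494, 317, 35, 63, 1048], [289, 392, 351, 26, 6897]]
side tamper [[269.0, 281.0]]
side glass [[280.0, 349.0]]
side mug [[221.0, 288.0]]
side sauce [[219.0, 434.0]]
side lid_top [[218.0, 434.0]]
top tamper [[268.0, 285.0]]
top glass [[171.0, 407.0]]
top mug [[194.0, 264.0]]
top sauce [[170.0, 406.0]]
top lid_top [[248.0, 433.0]]
```

```bash
python3 -c "
from station import *
print(finish_job())"
```

```text
the job is handed in; nothing more can be done
None
```

I pressed the lid down to its stop at about 35 mm below the rim and held it at about 15 N for 1.6 s. The tamper is back upright in its grey rest, and the job was handed in at about 25 s. I judged the lid level from the square press and a top-camera view, not by measuring it afterwards.

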